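# Feed a dryer filter cassette through the guarded brush station with a push stick

### The arm

A 6-joint arm with a two-finger parallel gripper is mounted at the origin on the work surface. World frame = base frame: x ahead of the robot, y to its left, z up, the work surface at z = 0. Lengths are in mm, angles in degrees, forces in N, time in s.
With the tool pointing down it reaches from about 325 to 925 mm from the base axis. Payload 3.1 kg.
Tool frame: the origin (TCP) lies at the very end of the fingers, on their centre line; the grasp point (between the pads) lies grasp_offset behind it (grasp_offset is the distance from the TCP to the grasp point, in mm); z points along the fingers, y is the line along which they close (so a half turn about z gives the same grasp; the last joint's range is limited). The gripper opens to 85 mm and grips with 20 to 120 N. Pads are 22 mm wide; open, the fingers measure 114 mm over their backs; the gripper's body (76 mm by 85 mm) begins 54 mm behind the grasp point. The pads swing forward as they close: fully open they stand 13 mm farther back than shut.
Start: joints at [-77.303, 12.427, 92.441, -0, 75.132, -6.429], TCP at [204.794, -590.507, 231.3] pointing down, gripper open.
Joint ranges: [-157.48, 157.48], [-44.54, 120.13], [17.64, 146.25], [-64.5, 244.5], [7.68, 150.69], [-147.95, 147.95]. Speed limits (degrees/s): [159.86, 159.86, 180, 180, 180, 180].

### API

Orientations are given as [roll, pitch, yaw] about the fixed x, y, z axes, in that order (R = Rz(yaw) Ry(pitch) Rx(roll)).
In Python, from station import * gives the robot as it stands. Calls block until the motion is done:
- goto(position, orientation): joint-space move of the TCP to a pose.
- move_l(position, attitude=None, speed=150): straight line of the TCP; attitude=None keeps the orientation; speed is the mean speed in mm/s.
- move_j(angles): joint-space move.
- grip(opening, squeeze=None): finger opening in mm; squeeze is the grip in N (None keeps the last); returns when the fingers have stopped.
- wait(seconds).
- solve_ik(position, orientation): joint angles nearest the present ones, or None.
- get_obs(): the state.
- get_image(name): name is "scene" or "top" or "wrist"; returns the picture (400x640x3 uint8, red, green, blue); there is no depth.
- get_calibration(name): a dict with "fx", "fy", "cx", "cy" (pixels), "D" ([k1, k2, p1, p2, k3] as OpenCV has them; the pictures are not rectified), "R" (3x3) and "t" (3): a world point X has camera coordinates R X + t; the wrist camera has in their place "mount" (4x4, takes a point from camera to tool coordinates, whose origin is the TCP and whose axes are the flange's). Camera axes: x right, y down, z forward; pixel columns grow to the right and rows downward; lengths in mm; the calibration is good to about 2 mm. A picture is of the moment at which its call begins: read the wrist's pose just before it. get_calibration takes no time and is no camera call.
A pose or a line that the arm cannot do raises Unreachable and nothing moves.
- sign_off(): hands the job in; it is judged then, once.
Trained networks look in the newest picture that a camera, given by its name, has taken for a name from the list of things; names that differ only in an ending like _2 or _b are one class to them, and where a whole thing is asked for, a point or a joint stands for the part that bears it (a point fixed in the world has none). Each returns a list of dicts, best first, with "score" (0 to 1); they miss things now and then, are a little off and sometimes report something else, mostly with a low value. They report only what shows in the picture. A call takes as long as a camera call. They do not tell look-alikes from the thing itself.
- spot_in(name, camera): "extent" ([centre column, centre row, width, height] in pixels, round what is visible of it).
- regions_of(name, camera): "region" (400x640 bool, what is visible of it) and "extent" ([centre column, centre row, width, height] in pixels, round what is visible of it).
The state is a dict: "t": time; "joint_pos": joint angles; "qvel": joint speeds; "effort": joint torques, N m; "tcp_pos": TCP position; "ee_rot": TCP orientation; "wrist_force": force on the tool from outside, world axes, zero at the start; "moment": the same for the moment, N m; "grip_width": finger opening in mm; "grip_force": force on a finger pad.
Only numpy, scipy, OpenCV 4.12 (cv2) and the standard library are available. Lean on these libraries where they do the work, as an engineer would, in place of code of your own. Each camera call takes 0.05 s, during which the arm holds its last target. There are 200 camera calls.

### The job

Lay the dryer's filter cassette lengthways on the infeed plate of the filter-cleaning station, then feed it with the wooden push stick, never with the gripper, through the low guarded opening and on until it presses on the sprung pad of the end stop. Hold it pressed there for half a second with 5 to 20 N and never push it harder than 25 N. Then draw the stick out and leave it lying flat on the counter clear of the station, without bumping the station with the gripper or disturbing the other things.

Things in the scene. Friction and masses are not known exactly. Their poses are not given: they have to be found in the camera images.
- station: Filter-cleaning station, fixed. Origin: centre of the bed's underside; local x = feed direction (about world +y), z up. Aluminium bed 420 (x) x 110 (y) x 15 mm, x -210 to +210, top at z 15. Infeed plate: bare bed from x -210 to -90, then a funnel (walls 22 high, about 96 wide at x -90, 59 at -35), the guard (x -35 to +35), and outfeed guides 10 high, 64 apart to x 165.
- mouth (a point): Middle of the guard's entrance at bed level (station x -35, z 15 mm); axes as the station's. Opening 62 wide, 33 mm high above the bed. The guard behind it is a tunnel 70 mm long, 110 wide and 85 mm high outside, with white cheeks and a translucent shield and top.
- brush (a point): Lowest point of the black sprung brush bar (48 mm diameter) across the middle of the tunnel (station x 0), 23.5 mm above the bed. The cassette lifts it 2.5 mm: that takes up to about 10 N of push at first, then drags a few N, varying. It drops again behind the cassette; the 16 mm stick passes below it.
- stop: Steel end stop block, 18 x 60 x 36 mm, on the bed at station x 199; origin: centre of its underside, axes as the station's. A screw in it carries a black rubber pad (20 mm across, 13 mm above the bed) facing the guard. The pad's face is at station x 155 to 177, differently each time and not measured: feel for it. The pad is sprung, about 4 N per mm, 8 mm travel.
- cassette: Grey flat filter cassette with a dark barred screen on top, 110 (local x) x 56 (y) x 26 mm (z), about 0.18 kg; origin: centre of its underside. Starts flat on the counter. Same either end first. Grip it across its 56 mm width.
- stick: Light wooden push stick, about 0.2 kg, starts lying on its sole on the counter. Origin: under the handle, at the sole; local x points to the nose, z up. Upright handle 30 (x) x 20 (y) mm at the origin, top 88 mm above the sole, on a foot 60 x 40 x 14; shaft 20 wide, 14 high; flat nose plate 44 wide, 16 high, its front face at local x +165 mm. Grip the handle across its 20 mm.
- jar: bystander: small jar, 52 mm diameter, 70 mm high; origin: centre of underside
- can: bystander: can, 48 mm diameter, 85 mm high; origin: centre of underside
- detergent: bystander: white bottle, 84 mm diameter, 220 mm high; origin: centre of underside
- tablet_box: bystander: cardboard box 90 x 130 x 70 mm; origin: centre of underside
- lint_screen: bystander: flat grey tray-like lint screen 160 x 120 x 14 mm (not the cassette); origin: centre of underside
- scrub: bystander: long-handled brush lying on the counter; origin: underside
- mug: bystander: white plastic cup, 72 mm diameter, 80 mm high; origin: centre of underside
Things that resemble listed ones, but are neither listed nor needed, are in the scene too. Leave any blue or red look-alike of the cassette alone. What is shaped like the stick but green or purple is not meant.

How it is judged:
By the outcome, as a careful person would: the job done as asked, in the order asked, and still so for the second after the job is handed in, with the robot touching nothing.
It also fails if it takes over 72 s, if anything falls off the work surface, if the arm or the gripper's body presses on something with over 40 N, if the wrist force passes 120 N, or if a joint passes its speed limit or range.

## Working session

There is one attempt and no reset: what is moved stays moved. The work goes in short steps, each a Python script; the robot and the scene stay as the last script left them, time stands still between calls to the robot, and variables do not carry over. Pictures are saved under pics/ and viewed, at most 10 in all, crops included, and the job is handed in when it is done.

```bash
ls; mkdir -p pics
python3 - <<'E'
from station import *
import cv2,numpy as np
o=get_obs();print({k:np.round(v,2).tolist() for k,v in o.items()})
try: print(grasp_offset)
except Exception as e: print(e)
for c in ["scene","top"]:
    im=get_image(c);cv2.imwrite(f"pics/{c}0.png",im[:,:,::-1]);
    for n in ["station","cassette","stick","stop","jar","can","detergent","tablet_box","lint_screen","scrub","mug"]:
        print(c,n,[(np.round(d["extent"]).tolist(),round(d["score"],2)) for d in spot_in(n,c)[:4]])
    k=get_calibration(c);print({a:np.round(b,3).tolist() for a,b in k.items()})
print(get_calibration("wrist"))
E
```

```text
pics
{'t': 0.0, 'joint_pos': [-77.3, 12.48, 92.53, -0.0, 75.13, -6.43], 'qvel': [0.01, 0.13, 0.01, 0.02, 0.0, 0.17], 'effort': [0.0, -39.68, -30.39, -0.0, 0.01, -0.0], 'tcp_pos': [204.61, -589.67, 229.94], 'ee_rot': [-179.86, -0.02, 19.12], 'wrist_force': [-0.09, -0.19, -0.01], 'moment': [-0.04, -0.06, 0.01], 'grip_force': 0.0, 'grip_width': 85.26}
18.700000000000003
scene station [([360.0, 187.0, 117.0, 92.0], 0.89), ([307.0, 307.0, 30.0, 36.0], 0.4)]
scene cassette [([357.0, 123.0, 30.0, 32.0], 0.96), ([376.0, 82.0, 34.0, 18.0], 0.93), ([335.0, 93.0, 18.0, 23.0], 0.65)]
scene stick [([189.0, 304.0, 63.0, 72.0], 0.85), ([220.0, 212.0, 60.0, 36.0], 0.7), ([255.0, 278.0, 38.0, 70.0], 0.59)]
scene stop [([411.0, 150.0, 18.0, 22.0], 0.7)]
scene jar [([312.0, 148.0, 20.0, 24.0], 0.65)]
scene can [([282.0, 178.0, 14.0, 28.0], 0.8)]
scene detergent [([460.0, 166.0, 39.0, 58.0], 0.68)]
scene tablet_box [([421.0, 218.0, 57.0, 51.0], 0.65)]
scene lint_screen [([370.0, 274.0, 76.0, 66.0], 0.73), ([282.0, 177.0, 13.0, 26.0], 0.56)]
scene scrub []
scene mug [([307.0, 306.0, 26.0, 36.0], 0.78), (
[... 1060 characters left out ...]
cx': 326.979, 'cy': 195.496, 'D': [-0.073, 0.0, 0.0, 0.0, 0.0], 'R': [[0.011, -1.0, 0.004], [-0.997, -0.012, -0.08], [0.08, -0.003, -0.997]], 't': [-89.263, 521.319, 1277.068]}
{'fx': 342.60750713637077, 'fy': 342.60750713637077, 'cx': 317.1091121776127, 'cy': 195.84762292880657, 'D': array([0.0007883, 0.       , 0.       , 0.       , 0.       ]), 'mount': array([[-3.24392203e-04, -9.47023702e-01, -3.21163514e-01,
         8.32039905e+01],
       [ 9.99999933e-01, -3.60793352e-04,  5.38282640e-05,
        -3.24361175e-01],
       [-1.66850303e-04, -3.21163475e-01,  9.47023756e-01,
        -1.43214138e+02],
       [ 0.00000000e+00,  0.00000000e+00,  0.00000000e+00,
         1.00000000e+00]])}
```

Run:
```python
import cv2
a=cv2.imread("pics/top0.png")[90:310,120:520]
cv2.imwrite("pics/top0c.png",cv2.resize(a,(800,440),interpolation=cv2.INTER_CUBIC))
b=cv2.imread("pics/scene0.png")[60:360,140:500]
cv2.imwrite("pics/scene0c.png",cv2.resize(b,(720,600),interpolation=cv2.INTER_CUBIC))
```

```text
(no output)
```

View pics/top0c.png

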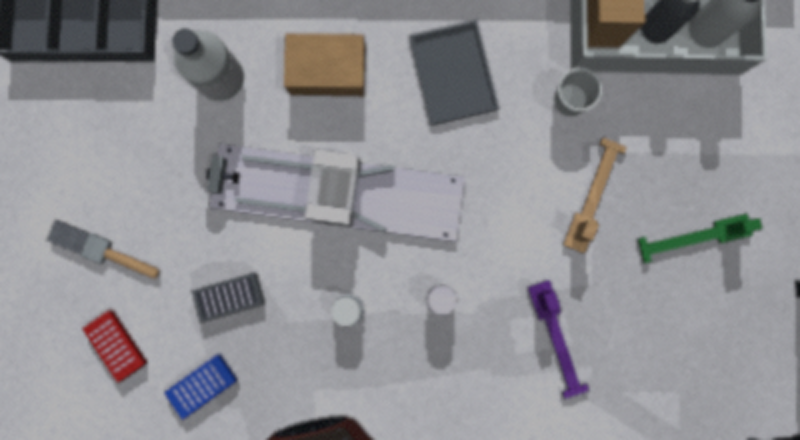

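View pics/scene0c.png

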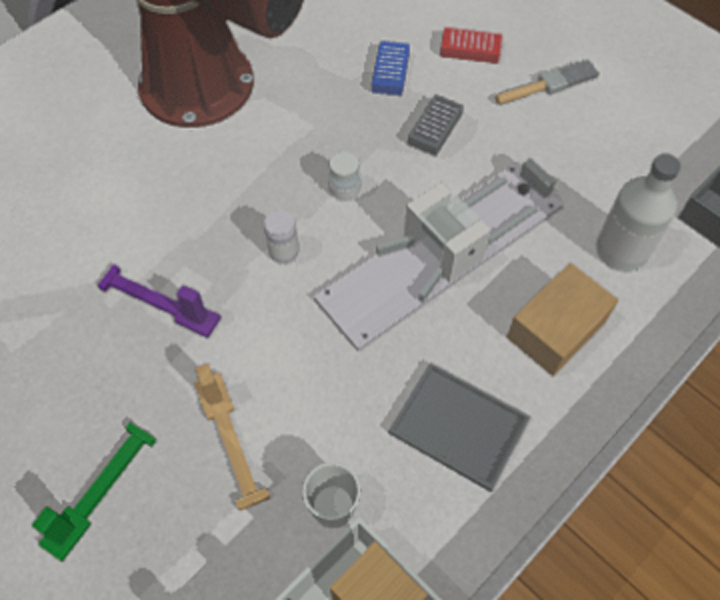

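The top view (crop, 2x, offset 120,90) shows the station with its infeed on the right and the stop at the left (crop 215,175). The grey cassette is at crop (229,297), full image (234,239). The wooden stick has its handle at crop (585,230) and its nose at (612,147). The scene view agrees. I'll fit silhouettes of box models to the regions, coarse first, then with the wrist camera.

```bash
cat > h.py <<'E'
from station import *
import cv2,numpy as np
from scipy.optimize import minimize
from scipy.spatial.transform import Rotation as Ro
def cam(c,obs=None):
    k=get_calibration(c);K=np.array([[k["fx"],0,k["cx"]],[0,k["fy"],k["cy"]],[0,0,1]])
    if c!="wrist": return K,np.array(k["D"]),np.array(k["R"]),np.array(k["t"])
    T=np.eye(4);T[:3,:3]=Ro.from_euler("xyz",obs["ee_rot"],degrees=True).as_matrix();T[:3,3]=obs["tcp_pos"]
    W=np.linalg.inv(T@k["mount"]);return K,np.array(k["D"]),W[:3,:3],W[:3,3]
def proj(P,C):
    K,D,R,t=C;return cv2.projectPoints(np.atleast_2d(P).astype(float),cv2.Rodrigues(R)[0],t,K,D)[0][:,0]
def ray(px,C,z):
    K,D,R,t=C;u=cv2.undistortPoints(np.array([[px]],float),K,D)[0,0]
    d=R.T@np.array([u[0],u[1],1]);o=-R.T@t;return o+d*(z-o[2])/d[2]
def box(x0,x1,y0,y1,z0,z1): return np.array([[x,y,z] for x in(x0,x1) for y in(y0,y1) for z in(z0,z1)],float)
M={"cassette":[box(-55,55,-28,28,0,26)],
 "stick":[box(-15,15,-10,10,0,88),box(-30,30,-20,20,0,14),box(0,165,-10,10,0,14),box(155,165,-22,22,0,16)],
 "station":[box(-210,210,-55,55,0,15),box(-35,35,-55,55,15,100),box(190,208,-30,30,15,51)]}
def place(P,p): # p = x,y,z,yaw
    return P@Ro.from_euler("z",p[3],degrees=True).as_matrix().T+p[:3]
def render(n,p,C,s=4):
    m=np.zeros((400*s,640*s),np.uint8)
    for b in M[n]:
        h=cv2.convexHull(((proj(place(b,p),C)+.5)*s).astype(np.float32))
        cv2.fillConvexPoly(m,np.round(h).astype(np.int32),255)
    return cv2.resize(m,(640,400),interpolation=cv2.INTER_AREA)/255.
def fit(n,views,p0,steps=(15,15,5,8),prior=(0,8)):
    def f(p):
        e=0
        for reg,C in views:
            r=render(n,p,C);e+=np.abs(r-reg).sum()/reg.sum()
        return e/len(views)+.02*((p[2]-prior[0])/prior[1])**2
    p0=np.array(p0,float)
    for sc in (1,.4):
        S=np.vstack([p0]+[p0+sc*np.eye(4)[i]*steps[i] for i in range(4)])
        r=minimize(f,p0,method="Nelder-Mead",options=dict(initial_simplex=S,maxfev=160,xatol=.05,fatol=1e-4));p0=r.x
    return r.x,r.fun
def pick(n,c,px,R=None):
    R=R if R is not None else regions_of(n,c)
    if not R: return None
    d=min(R,key=lambda d:np.hypot(d["extent"][0]-px[0],d["extent"][1]-px[1]))
    return d["region"].astype(float)
E
python3 - <<'E'
from h import *
get_image("scene");get_image("top")
px={"cassette":[(357,123),(234,239)],"stick":[(255,278),(416,188)],"station":[(360,187),(288,188)]}
y0={"cassette":100,"stick":-20,"station":90}
out={}
for n in px:
    v=[]
    for c,q in zip(("scene","top"),px[n]):
        r=pick(n,c,q); 
        if r is not None: v.append((r,cam(c))); print(n,c,r.sum(), np.round(ray(q,cam(c),10)))
    g=ray(px[n][1],cam("top"),10)
    if n=="stick": g[0]-=60
    p,e=fit(n,v,[g[0],g[1],0,y0[n]]);print(n,np.round(p,1),round(e,3));out[n]=p.tolist()
import json;json.dump(out,open("pose.json","w"))
for n,q in dict(jar=(295,245),can=(340,238),mug=(409,136)).items():print(n,np.round(ray(q,cam("top"),60)))
print(get_obs()["t"])
E
```

```text
cassette scene 521.0 [378. 221.  10.]
cassette top 649.0 [374. 225.  10.]
cassette [376.3 226.   -2.3 106.9] 0.073
stick scene 691.0 [ 554. -385.   10.]
stick top 513.0 [ 552. -383.   10.]
stick [ 491.  -362.3    0.5  -21.2] 0.195
station scene 4611.0 [559.  36.  10.]
station top 4113.0 [547.  48.  10.]
station [ 5.546e+02  4.730e+01 -4.000e-01  8.240e+01] 0.049
jar [359.  17.  60.]
can [ 383. -126.   60.]
mug [ 718. -350.   60.]
1.6
```

```bash
cat > tour.py <<'E'
from h import *
import json
P=json.load(open("pose.json"))
def view(n,p,lat):
    o=get_obs();im=get_image("wrist");C=cam("wrist",o)
    cen=place(np.mean(np.vstack(M[n]),0)[None],p)
    r=pick(n,"wrist",proj(cen,C)[0]) 
    return im,r,C
def best_yaw(pos,y):
    c=[]
    for d in(-180,0,180,360):
        q=solve_ik(pos,[180,0,y+d])
        if q is not None: c.append((abs(np.array(q)-get_obs()["joint_pos"]).max(),y+d,np.round(q).tolist()))
    return min(c)
E
python3 - <<'E'
from tour import *
V={n:[] for n in M};ims=[]
def at(n,lx,h,dy=0):
    p=np.array(P[n]);w=place(np.array([[lx,dy,0.]]),p)[0];pos=[w[0],w[1],h]
    b=best_yaw(pos,p[3]);goto(pos,[180,0,b[1]]);wait(.2)
    im,r,C=view(n,p,0);ims.append(im);print(n,lx,b,None if r is None else r.sum(),get_obs()["t"])
    if r is not None:V[n].append((r,C))
at("stick",60,190);at("stick",90,150,30)
at("station",-130,230);at("station",60,260)
at("cassette",0,170);at("cassette",30,140,30)
for n in V:
    p,e=fit(n,V[n],P[n],steps=(6,6,4,3));print(n,np.round(p,2),round(e,3))
    for v in V[n]: 
        q,e1=fit(n,[v],P[n],steps=(6,6,4,3),prior=(0,1));print("   single",np.round(q,2),round(e1,3))
    P[n]=p.tolist()
json.dump(P,open("pose2.json","w"))
k=0;t=[]
for n in V:
    for i,(r,C) in enumerate(V[n]):
        im=ims[k][:,:,::-1].copy();k+=1
        cs,_=cv2.findContours((render(n,P[n],C)>.5).astype(np.uint8),cv2.RETR_EXTERNAL,cv2.CHAIN_APPROX_NONE)
        cv2.drawContours(im,cs,-1,(0,255,255),1);t.append(cv2.resize(im,(400,250),interpolation=cv2.INTER_AREA))
order=sum([[n]*len(V[n]) for n in V],[]);print(order)
while len(t)<6:t.append(t[0]*0)
cv2.imwrite("pics/tour.png",cv2.resize(np.vstack([np.hstack(t[i:i+2]) for i in(0,2,4)]),(640,600)))
E
```

```text
stick 60 (np.float64(76.58243224715534), np.float64(-21.24172871217487), [-41.0, 20.0, 88.0, -0.0, 72.0, 70.0]) 6301.0 3.3917
stick 90 (np.float64(4.810578289311309), np.float64(-21.24172871217487), [-38.0, 24.0, 86.0, -0.0, 69.0, 73.0]) 8143.0 4.0333
station -130 (np.float64(81.79891275458372), np.float64(442.41298496751875), [-16.0, 3.0, 104.0, 0.0, 74.0, -8.0]) 26888.0 5.6167
station 60 (np.float64(19.806278189036103), np.float64(82.41298496751875), [4.0, 5.0, 98.0, -0.0, 77.0, 11.0]) None 6.7083
cassette 0 (np.float64(21.91125834291674), np.float64(106.93893116201897), [22.0, -7.0, 120.0, -0.0, 67.0, 5.0]) 7887.0 7.95
cassette 30 (np.float64(4.618924070589507), np.float64(106.93893116201897), [26.0, -8.0, 124.0, -0.0, 64.0, 9.0]) 8752.0 8.575
cassette [378.03 225.73  -2.83 106.94] 0.02
   single [378.05 226.34   0.   106.99] 0.023
   single [ 3.7760e+02  2.2530e+02 -2.2000e-01  1.0698e+02] 0.032
stick [ 491.6  -361.59   -1.59  -21.1 ] 0.054
   single [ 4.9184e+02 -3.6154e+02 -1.7000e-01 -2.1030e+01] 0.063
   single [ 4.9225e+02 -3.6144e+02  1.0000e-02 -2.1260e+01] 0.052
station [555.67  49.18  -0.87  82.79] 0.011
   single [ 5.5565e+02  4.9400e+01 -6.0000e-02  8.2850e+01] 0.012
['cassette', 'cassette', 'stick', 'stick', 'station']
```

Run:
```python
from tour import *
P=json.load(open("pose2.json"))
p=np.array(P["station"]);V=[]
for lx,dy,h in((-70,-20,270),(-150,15,200)):
    w=place(np.array([[lx,dy,0.]]),p)[0];pos=[w[0],w[1],h]
    b=best_yaw(pos,p[3]);goto(pos,[180,0,b[1]]);wait(.2)
    im,r,C=view("station",p,0)
    if r is not None: V.append((r,C));print(fit("station",[V[-1]],p,steps=(4,4,3,2),prior=(0,1)))
q,e=fit("station",V,p,steps=(4,4,3,2),prior=(0,3));print(np.round(q,2),e)
q=(q+p)/2;P["station"]=q.tolist();json.dump(P,open("pose2.json","w"))
im=im[:,:,::-1].copy();cs,_=cv2.findContours((render("station",q,C)>.5).astype(np.uint8),cv2.RETR_EXTERNAL,cv2.CHAIN_APPROX_NONE)
cv2.drawContours(im,cs,-1,(0,255,255),1);cv2.imwrite("pics/st1.png",im)
c=P["cassette"];pos=[c[0],c[1],100];b=best_yaw(pos,c[3]);print(b)
goto(pos,[180,0,b[1]]);grip(85)
move_l([c[0],c[1],5],speed=120);print(np.round(get_obs()["tcp_pos"],1),get_obs()["wrist_force"])
grip(45,40);wait(.2);o=get_obs();print(o["grip_width"],o["grip_force"],o["t"])
move_l([c[0],c[1],180],speed=200);o=get_obs();print(o["grip_width"],o["wrist_force"],o["t"])
```

```text
(array([ 5.55687791e+02,  4.92387158e+01, -5.68617389e-02,  8.27628711e+01]), np.float64(0.010605371092870824))
(array([5.55929073e+02, 4.95611297e+01, 4.18124289e-04, 8.27460633e+01]), np.float64(0.010855165805810217))
[ 5.5582e+02  4.9450e+01 -1.7000e-01  8.2820e+01] 0.010735245772129646
(np.float64(39.78713978380773), 106.94418863056472, [22.0, -1.0, 123.0, -0.0, 58.0, 5.0])
[378.7 226.    5.5] [-0.64172547  0.84241389  0.46103434]
54.905383091428085 43.985888957977295 14.2167
54.76677664314878 [ 0.41924474 -0.21045432 -1.20088881] 15.2417
```

View pics/st1.png

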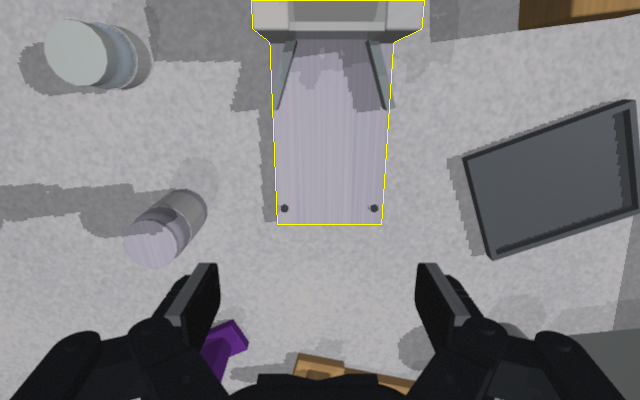

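The outline sits exactly on the bed: rear corners at (277,224) and (381,224), guard at the top. The cassette is gripped, so next I place it on the infeed.

Run:
```python
from tour import *
P=json.load(open("pose2.json"));s=np.array(P["station"])
w=place(np.array([[-151,0,0.]]),s)[0];y=best_yaw([w[0],w[1],180],s[3])[1]
goto([w[0],w[1],180],[180,0,y])
move_l([w[0],w[1],60],speed=200);move_l([w[0],w[1],21.5],speed=60)
o=get_obs();print(np.round(o["tcp_pos"],1),o["wrist_force"])
z=21.5
while get_obs()["wrist_force"][2]<0.5 and z>18.5:
    z-=.5;move_l([w[0],w[1],z],speed=40)
o=get_obs();print(z,np.round(o["tcp_pos"],1),o["wrist_force"])
grip(80);wait(.1);move_l([w[0],w[1],130],speed=200)
# step back for a look
v=place(np.array([[-190,0,0.]]),s)[0];goto([v[0],v[1],170],[180,0,y]);wait(.2)
c=np.array([w[0],w[1],15,s[3]]);im,r,C=view("cassette",c,0)
p,e=fit("cassette",[(r,C)],c,steps=(4,4,2,2),prior=(15,1));P["cassette"]=p.tolist();json.dump(P,open("pose2.json","w"))
loc=(Ro.from_euler("z",-s[3],degrees=True).as_matrix()@(p[:3]-s[:3]))
print("local",np.round(loc,1),p[3]-s[3],e,get_obs()["t"])
cv2.imwrite("pics/placed.png",im[:,:,::-1])
```

```text
[ 536.6 -100.5   21. ] [-0.56830781  0.57015901 -1.91526091]
21.0 [ 536.7 -100.5   20.9] [-1.7368643  -0.05271958  1.24239431]
local [-150.4   -0.5   15.5] 0.1749483852733249 0.02338301766764946 20.1917
```

View pics/placed.png

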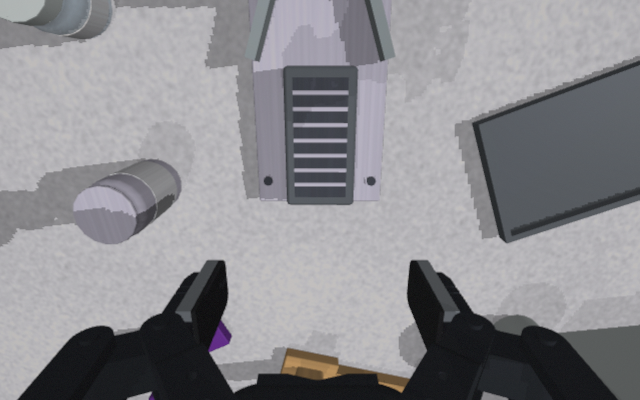

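The cassette lies straight and centred on the infeed: picture (320,135), rear edge level with the bed's rear edge at row 202. Next comes the stick.

Run:
```python
from tour import *
P=json.load(open("pose2.json"));s=np.array(P["station"]);k=np.array(P["stick"])
y=[a for a in (k[3],k[3]+360,k[3]-360) if solve_ik([k[0],k[1],150],[180,0,a]) is not None][0]
goto([k[0],k[1],150],[180,0,y]);grip(60)
move_l([k[0],k[1],30],speed=150);o=get_obs();print(np.round(o["tcp_pos"],1),o["wrist_force"])
grip(10,90);wait(.2);o=get_obs();zg=o["tcp_pos"][2];print(o["grip_width"],o["grip_force"],np.round(o["tcp_pos"],2),o["ee_rot"])
b=get_obs()["wrist_force"]
move_l([k[0],k[1],100],speed=150);o=get_obs();print(o["grip_width"],o["wrist_force"])
w=place(np.array([[-400,0,0.]]),s)[0]
goto([w[0],w[1],100],[180,0,s[3]]);move_l([w[0],w[1],30+16],speed=100);wait(.2)
o=get_obs();print(np.round(o["tcp_pos"],2),o["ee_rot"],o["wrist_force"],o["moment"],o["t"])
json.dump(dict(zg=zg),open("g.json","w"))
cv2.imwrite("pics/pre.png",get_image("wrist")[:,:,::-1])
C=cam("wrist",o);p=[w[0],w[1],16,s[3]]
r=pick("stick","wrist",proj(place(np.array([[100.,0,10]]),p),C)[0])
if r is not None: print(r.sum(),fit("stick",[(r,C)],p,steps=(4,4,2,2),prior=(16,1)))
```

```text
[ 492.4 -362.3   31. ] [-0.37918107 -0.59418749  0.39235039]
19.01053411313864 88.4544575214386 [ 492.33 -362.35   31.25] [ 1.79952767e+02 -1.08959737e-01 -2.11001857e+01]
19.12706285871248 [ 0.02033508 -0.77471458 -2.97827657]
[ 506.38 -348.16   47.14] [1.7989683e+02 6.9539099e-02 8.2803931e+01] [ 0.50223155 -0.1872184  -1.20727811] [-0.04806543  0.00830207  0.03838407] 26.4917
20762.0 (array([ 507.51075117, -342.04523108,   15.76552945,   82.82243374]), np.float64(0.10244852420430584))
```

View pics/pre.png

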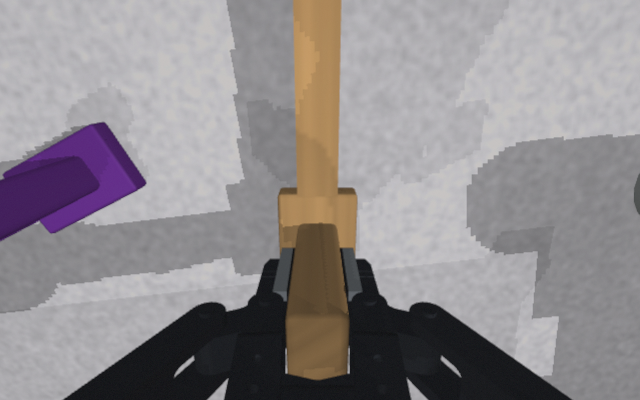

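The stick is held upright and straight, in line with the station. Now I feed in steps with force monitoring.

```bash
cat > push.py <<'E'
from h import *
import json
s=np.array(json.load(open("pose2.json"))["station"]);a=np.radians(s[3]);d=np.array([np.cos(a),np.sin(a),0])
def P(nose,z=46): 
    w=place(np.array([[nose-165,0,0.]]),s)[0];return [w[0],w[1],z]
def force():
    o=get_obs();return -float(o["wrist_force"]@d),float(o["wrist_force"][2]),o
def nose(o): return float((o["tcp_pos"]-s[:3])@d)+165
E
python3 - <<'E'
from push import *
print("base",force()[:2])
n=-235;L=[]
for t in [-211,-190,-170,-150,-140,-130,-120,-110,-100]+list(range(-92,41,8)):
    move_l(P(t),speed=50);f,fz,o=force();L.append((t,round(nose(o),1),round(f,1),round(fz,1)))
    if f>15: break
print(L,o["t"],o["grip_width"])
E
```

```text
base (0.40351899539049274, -1.5197847110206155)
[(-211, -210.7, 0.5, -1.6), (-190, -189.4, 0.5, 0.7), (-170, -168.6, -1.7, 0.2), (-150, -149.1, -0.7, 1.0), (-140, -139.2, -1.2, 2.3), (-130, -129.2, -0.5, 1.7), (-120, -119.9, 2.7, 2.9), (-110, -110.1, 2.4, 3.2), (-100, -100.1, 2.7, 4.2), (-92, -92.1, 2.1, 4.7), (-84, -84.1, 3.2, 5.4), (-76, -76.2, 2.8, 4.8), (-68, -68.1, 2.4, 5.3), (-60, -60.2, 3.6, 5.6), (-52, -52.1, 3.1, 4.3), (-44, -44.1, 3.6, 4.6), (-36, -36.2, 4.0, 5.3), (-28, -28.2, 3.4, 5.9), (-20, -20.2, 3.9, 5.8), (-12, -12.1, 3.7, 6.4), (-4, -4.2, 3.7, 5.8), (4, 3.9, 3.6, 5.4), (12, 12.4, 2.6, 6.2), (20, 20.6, 1.3, 6.2), (28, 28.6, 1.4, 6.8), (36, 36.6, 1.9, 6.7)] 35.8833 18.9446778377361
```

Run:
```python
from push import *
L=[];t=36;z=46.7;move_l(P(t,z),speed=20);b0=[]
while t<74:
    t+=1.5 if (not L or L[-1][2]<4) else .5
    move_l(P(t,z),speed=20);f,fz,o=force();L.append((t,round(nose(o),1),round(f,1),round(fz,1)))
    if f>11.5: break
h=[]
for i in range(8): wait(.1);h.append(round(force()[0],1))
print(L,h,force()[2]["t"])
cv2.imwrite("pics/press_top.png",cv2.resize(get_image("top")[130:230,200:440,::-1],(720,300)))
cv2.imwrite("pics/press_sc.png",cv2.resize(get_image("scene")[110:270,260:440,::-1],(720,640)))
print(json.dumps([round(force()[0],1),float(force()[2]["grip_width"])]))
```

```text
[(37.5, 37.6, 1.9, 0.5), (39.0, 39.1, 1.9, -0.2), (40.5, 40.8, 0.9, -0.7), (42.0, 42.4, 0.1, -1.9), (43.5, 43.8, -0.4, -2.1), (45.0, 45.2, 0.2, -2.1), (46.5, 46.7, -0.1, -2.3), (48.0, 48.1, 0.1, -1.4), (49.5, 49.6, -0.5, -2.8), (51.0, 51.2, 0.6, -1.3), (52.5, 52.7, -0.2, -1.8), (54.0, 54.1, -0.3, -2.8), (55.5, 55.0, 3.6, -0.3), (57.0, 55.8, 7.0, -0.8), (57.5, 55.8, 7.0, 0.1), (58.0, 56.0, 8.0, 0.2), (58.5, 56.2, 8.6, 0.8), (59.0, 56.4, 10.3, 0.7), (59.5, 56.6, 10.8, 0.2), (60.0, 56.8, 11.4, 1.8), (60.5, 57.0, 12.7, 1.4)] [12.5, 12.1, 12.6, 12.5, 12.6, 11.5, 13.1, 12.5] 42.1833
[11.7, 19.083317844197435]
```

View pics/press_top.png

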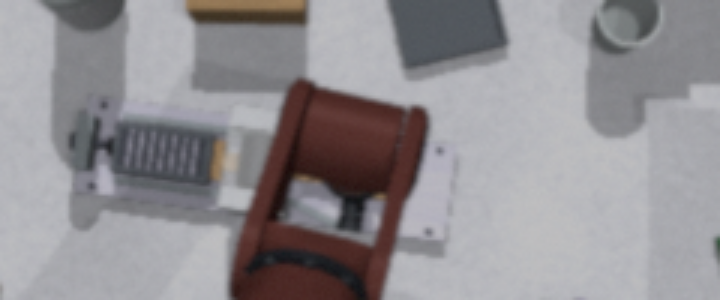

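The cassette is up against the pad (crop 105,150) with the stick's nose behind it. It has been held at about 12.5 N for 0.8 s. Now I draw the stick out and lay it back in its old clear place.

Run:
```python
from push import *
k=np.array(json.load(open("pose2.json"))["stick"])
move_l(P(40,46.7),speed=40);print(force()[:2])
move_l(P(-60,46.7),speed=90);print(force()[:2])
move_l(P(-240,46.7),speed=120);print(force()[:2])
w=P(-240,100);move_l(w,speed=120)
goto([k[0],k[1],100],[180,0,k[3]]);move_l([k[0],k[1],38],speed=100)
z=38;wait(.1);b=force()[1]
while z>28.5:
    z-=.7;move_l([k[0],k[1],z],speed=20);f=force()[1]
    if f-b>2.5: break
print("down",z,b,f,np.round(get_obs()["tcp_pos"],1))
grip(45);wait(.2);move_l([k[0],k[1],150],speed=150)
goto([350,-330,260],[180,0,k[3]]);wait(.3);print(get_obs()["t"])
C0,C1=cam("scene"),cam("top")
a=get_image("top");b=get_image("scene")
s0=s
cv2.imwrite("pics/fin.png",np.vstack([cv2.resize(a[90:310,120:520,::-1],(540,297)),cv2.resize(b[60:360,140:500,::-1],(540,300))[:300]]))
v=[(r,C) for r,C in((pick("stick","top",(416,188)),C1),(pick("stick","scene",(255,278)),C0)) if r is not None]
print(fit("stick",v,k,steps=(6,6,3,5)))
g=place(np.array([[110.,0,15]]),s)[0];c=[*g,s[3]]
v=[(r,C) for r,C in((pick("cassette","top",proj(g,C1)[0]),C1),(pick("cassette","scene",proj(g,C0)[0]),C0)) if r is not None]
p,e=fit("cassette",v,c,steps=(6,6,3,5),prior=(15,2));print(Ro.from_euler("z",-s[3],degrees=True).apply(p[:3]-s[:3]),p[3]-s[3],e)
```

```text
(-0.27409088504117796, -1.2188846416451027)
(-0.21279775585227093, -2.0329504835884875)
(0.20732846406329938, -2.381253538275768)
down 30.29999999999998 -1.7039583283834658 6.046958509608855 [ 491.8 -361.8   31.2]
54.2167
(array([ 490.36745656, -360.96165895,    0.82193608,  -21.92392335]), np.float64(0.18362722181249205))
[107.43917047   1.49444279  15.4942002 ] 0.6455542335731366 0.2055592635912755
```

View pics/fin.png

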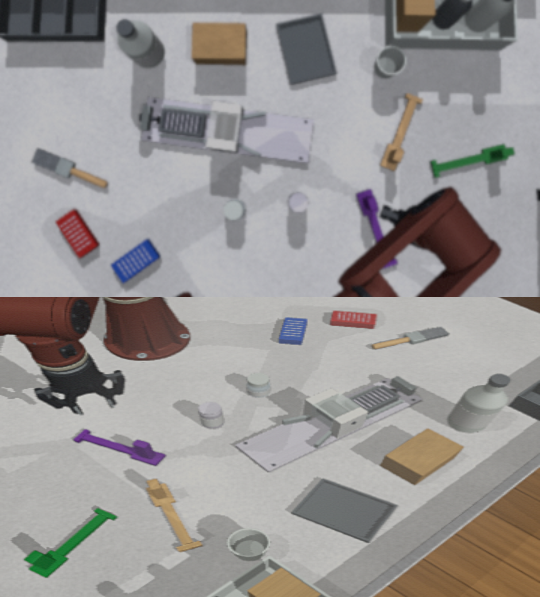

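The cassette sits at the stop, past the guard (top half, 185,122). The stick lies flat and clear at (400,135), everything else is in place, and the gripper is free.

```bash
python3 -c "
from station import *
print(get_obs()['wrist_force'],sign_off())"
```

```text
the job is handed in; nothing more can be done
[ 0.20653696 -0.81109109 -0.17139121] None
```

The job is handed in: the stick fed the cassette through the guard and held it on the sprung pad at about 12.5 N for 0.8 s (highest reading 13.1 N), and the stick now lies flat on the counter, clear of the station, at about 54 s.

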